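# Swing the studio microphone in to the pop screen

### The arm

A 7-joint arm with a two-finger parallel gripper is mounted at the origin on the work surface. World frame = base frame: x ahead of the robot, y to its left, z up, the work surface at z = 0. Lengths are in mm, angles in rad, forces in N, time in s.
With the tool pointing down it reaches from about 400 to 875 mm from the base axis. Payload 4.4 kg.
Tool frame: the origin (TCP) lies on the centre line of the jaws, within the pads' length; the fingertips stand 14 mm ahead of it and the grasp point (between the pads) lies 5 mm behind it; z points along the fingers, x is the direction in which the jaws open and shut, and the axes are right-handed (so a half turn about z gives the same grasp; the last joint's range is limited). The gripper opens to 85 mm and grips with 20 to 120 N. Pads are 22 mm wide; open, the fingers measure 114 mm over their backs; the gripper's body (76 mm by 85 mm) begins 54 mm behind the grasp point. The pads swing forward as they close: fully open they stand 13 mm farther back than shut.
Start: joints at [-0.066, 0.628, 0.038, 1.517, -0.027, 0.996, -0.02], TCP at [650.014, 0.027, 245.313] pointing down, gripper open.
Joint ranges: [-3.06, 3.06], [-0.37, 2.12], [-1.25, 1.32], [0.18, 2.47], [-1.1, 4.24], [0.23, 1.98], [-2.94, 2.94]. Speed limits (rad/s): [2.57, 2.57, 3.14, 3.14, 3.14, 3.14, 3.14].

### API

Orientations are given as [roll, pitch, yaw] about the fixed x, y, z axes, in that order (R = Rz(yaw) Ry(pitch) Rx(roll)).
In Python, from cell import ctrl gives the robot as it stands.
- The arm moves only by the tool send_rows, never from a script. Its argument "commands" is a list of rows, each a list of 5 numbers: the finger opening in mm, from 0 to 85.4, then the shift along the tool's x, y, z in mm, then the turn about the tool's z in degrees. In form: [[grip, x, y, z, roll], ...]. A call has 1 to 5 rows; each row is the pose to reach, as a shift and turn from the pose measured when the call began, along the tool's axes at that moment; what a row does not reach only later rows make up. A row lasts 1/10 s, in which the tool goes at most 50 mm and 8.59 degrees, less where a joint would pass 70% of its speed; a pose out of reach is approached as far as the arm can. A call with a gripper value outside its range is refused whole. The fingers move at their own pace and stop on an object; the grip force is fixed at half the most. Time passes only in rows, so rows that repeat a pose let the fingers close. It gives the time, the measured TCP pose, the force and the opening at its end, in the units of the state.
- ctrl.read_state(): the state, without advancing time (a new reading comes with each control period).
- ctrl.get_image(name): name is "scene" or "side" or "wrist"; returns the picture (400x640x3 uint8, red, green, blue); there is no depth.
- ctrl.camera_params(name): a dict with "fx", "fy", "cx", "cy" (pixels), "cam_to_world" (4x4, takes a point from camera to world coordinates). Camera axes: x right, y down, z forward; pixel columns grow to the right and rows downward; lengths in mm; the calibration is good to about 2 mm. The wrist camera is an equidistant fisheye: a pixel r from the principal point sees the ray r / f radians off the axis. A picture is of the moment at which its call begins: read the wrist's pose just before it. camera_params takes no time and is no camera call; for the wrist camera it gives the pose at the moment of the call.
- ctrl.finish_job(): hands the job in, once; it reports no verdict.
The state is a dict: "clock": time; "qpos": joint angles; "qd": joint speeds; "tau": joint torques, N m; "eef_pos": TCP position; "tool_rot": TCP orientation; "force": force on the tool from outside, world axes, zero at the start; "torque": the same for the moment, N m; "width": finger opening in mm.
Only numpy, scipy, OpenCV 4.12 (cv2) and the standard library are available. Lean on these libraries where they do the work, as an engineer would, in place of code of your own. Each camera call takes 0.05 s, during which the arm holds its last target.

### The job

Set the microphone up for the next speaker: pushing with a fingertip on the boom and on the microphone's body or tail, swing it round until the microphone points at the middle of the round pop screen with the nose of its grille about 6 cm (four fingers' width) from the screen's middle. Only push: take neither the boom nor the microphone between the fingers, and do not touch the grille. Leave the pop screen, the stand's base and everything else on the desk where they are.

Things in the scene. Friction and masses are not known exactly. Their poses are not given: they have to be found in the camera images.
- stand: desk boom stand: heavy round dark base 170 mm across and 18 mm thick standing loose on the desk (3.5 kg), with a 20 mm steel pole up its middle; origin at the centre of the underside, z up. The boom swivels on top of the pole; the base must not be dragged (20 mm or more) or tipped.
- boom (a joint): swivel of the boom about the vertical axis through the pole, rad, -1.3 to 1.3, counter-clockwise from above is positive; at 0 the boom points along the stand's -x axis. Stiff friction (about 0.45 N m, so about 3 N at 140 mm from the pole), no spring: it stays where it is left.
- boom_pivot (a point): on the boom's swivel axis, at the tube's axis, 140 mm above the desk; x runs along the boom to the microphone, z up. Boom: level round dark tube 18 mm thick, 290 mm from the pole to the microphone end; behind, a counterweight 54 mm thick ends at -120 mm. Hub 38 mm across at the swivel, its knob 38 mm above the tube's axis. The tube is bare from 20 to 265 mm.
- mic (a joint): swivel of the microphone about the vertical axis through the boom's end, rad, -2.4 to 2.4, counter-clockwise from above is positive; at 0 the grille points straight out along the boom, away from the pole. Light friction (about 0.06 N m, so under 1 N at the tail); pushing the tail gently does not move the boom. No spring.
- mic_pivot (a point): where the microphone's swivel axis crosses its body's axis: 280 mm along the boom, 80 mm above the tube's axis (220 mm above the desk); x forward, z up. Silver-grey level microphone: body 49 mm thick from 28 mm ahead to 70 mm behind, narrowing to a tail 26 mm thick from 92 to 115 mm behind. A dark U yoke at the pivot, 82 mm wide over its knobs, holds it from below.
- grille: the microphone's mesh grille, 54 mm thick and 57 mm long, the front end of the microphone; origin at the centre of its nose, 85 mm ahead of mic_pivot; x points forward out of the microphone, y to its left, z up. Must not be touched by the robot.
- popscreen: pop screen: black round mesh disc 150 mm across and 8 mm thick, upright on a thin post over a round foot 110 mm across, 16 mm thick; loose (0.9 kg), 295 mm high; origin at the centre of the foot's underside, its y axis is square to the disc. It stands on the left or on the right of the stand.
- screen_centre (a point): middle of the pop screen's disc, 220 mm above the desk, level with the microphone's axis
- headphones: headphones hung on a wooden post with a round foot 120 mm across, loose, 275 mm high, 200 mm wide along x over the ear cups, 80 mm thick along y; origin at the centre of the foot's underside. Bystander, stands on the side of the stand without the pop screen.
- mug: white mug 82 mm across, 95 mm high, handle at +y, loose; origin at the centre of its underside. Bystander.
- interface: aluminium audio interface box 110 x 170 x 45 mm with knobs on its front, loose; origin at the centre of its underside. Bystander.
- mouse: black computer mouse 107 x 60 mm, 35 mm high, loose; origin at the centre of its underside. Bystander.

How it is judged (in metres and radians):
At the end, for the whole second after the job is handed in: The middle of the pop screen lies 40 to 80 mm straight ahead of the grille's nose and within 20 mm of the line the microphone points along; boom and microphone are at rest, the pop screen (within 15 mm) and the stand's base (within 20 mm) still stand where they stood (x of screen_centre in the frame of grille between 0.04 and 0.08 m and y of screen_centre in the frame of grille between -0.02 and 0.02 m and velocity of joint boom between -0.02 and 0.02 rad/s and velocity of joint mic between -0.03 and 0.03 rad/s and distance of screen_centre from where it was at the start of the episode below 0.015 m and distance of stand from where it was at the start of the episode below 0.02 m); the robot touches nothing.
It fails at once if the robot touched the microphone's grille (contact force between any of the fingers, the arm and grille above 0.5 N).
It fails at once if the pop screen was knocked, shifted or lifted (distance of screen_centre from where it was at the start of the episode above 0.015 m or angle between popscreen's own z axis and vertical above 0.15 rad).
It fails at once if the boom stand was dragged, tipped or lifted (distance of stand from where it was at the start of the episode above 0.02 m or angle between stand's own z axis and vertical above 0.1 rad).
It fails at once if the headphones, mug, interface or mouse were shifted (distance of any of headphones, mug, interface, mouse from where it was at the start of the episode above 0.02 m or angle between headphones's own z axis and vertical above 0.15 rad).
It fails at once if the boom or the microphone was taken between the fingers ((x of the grasp point in the frame of boom_pivot between 0.02 and 0.29 m and y of the grasp point in the frame of boom_pivot between -0.009 and 0.009 m and z of the grasp point in the frame of boom_pivot between -0.012 and 0.009 m) or (x of the grasp point in the frame of mic_pivot between -0.115 and 0.085 m and y of the grasp point in the frame of mic_pivot between -0.009 and 0.009 m and z of the grasp point in the frame of mic_pivot between -0.02 and 0.012 m)).
It also fails if it takes over 72 s, if anything falls off the work surface, if the arm or the gripper's body presses on something with over 40 N, if the wrist force passes 120 N, or if a joint passes its speed limit or range.

## Working session

There is one attempt and no reset: what is moved stays moved. The work goes in short steps, Python scripts to look and compute and a tool call to move; the robot and the scene stay as the last step left them, time stands still between calls to the robot, and variables do not carry over. Pictures are saved under pics/ and viewed, and the job is handed in when it is done.

Besides the shell and the picture viewer there is one more tool, called after "Emit:" as a command line: name --pt "numbers of a row" for each row, then --argument value for the rest. send_rows: Moves the arm, as the interface text tells. Its arguments: {"type":"object","properties":{"commands":{"type":"array"}},"required":["commands"]}

```bash
mkdir -p pics; ls; python3 - <<'E'
from cell import ctrl
import cv2
s=ctrl.read_state();print({k:s[k] for k in ('clock','eef_pos','tool_rot','width','force')})
for n in ('scene','side'):
    cv2.imwrite(f'pics/{n}0.png',ctrl.get_image(n)[:,:,::-1]); p=ctrl.camera_params(n);print(n,p)
E
```

```text
pics
{'clock': 0.0, 'eef_pos': array([6.49394477e+02, 1.41412126e-02, 2.44386967e+02]), 'tool_rot': array([ 3.14155765e+00,  1.91383923e-03, -2.17525190e-06]), 'width': 85.25851305641994, 'force': array([-0.91208325, -0.40357146, -0.51623357])}
scene {'fx': 365.17472489905344, 'fy': 365.17472489905344, 'cx': 321.52869367083065, 'cy': 194.7475970689508, 'cam_to_world': array([[ 2.62498720e-01,  7.45624237e-01, -6.12485852e-01,
         1.06953155e+03],
       [ 9.64859610e-01, -1.95029997e-01,  1.76094386e-01,
        -1.53789560e+02],
       [ 1.18471286e-02, -6.37187412e-01, -7.70617835e-01,
         7.70037657e+02],
       [ 0.00000000e+00,  0.00000000e+00,  0.00000000e+00,
         1.00000000e+00]])}
side {'fx': 428.3010552079813, 'fy': 428.3010552079813, 'cx': 317.73695555061033, 'cy': 205.16814176148787, 'cam_to_world': array([[ 9.53466332e-01, -2.32434737e-01,  1.92031369e-01,
         3.44931454e+02],
       [-3.01404971e-01, -7.50773159e-01,  5.87787978e-01,
        -7.10341232e+02],
       [ 7.54965325e-03, -6.18315256e-01, -7.85893916e-01,
         1.07061467e+03],
       [ 0.00000000e+00,  0.00000000e+00,  0.00000000e+00,
         1.00000000e+00]])}
```

View pics/scene0.png

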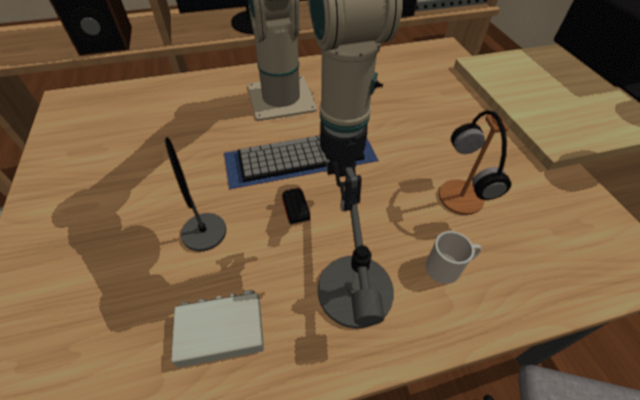

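View pics/side0.png

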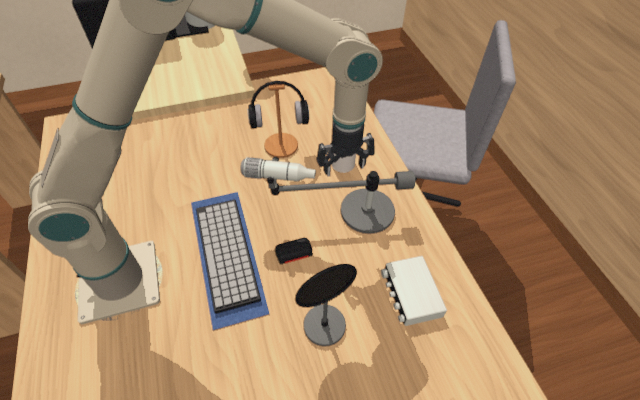

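```bash
cat > h.py <<'E'
import numpy as np,cv2
from cell import ctrl
P={n:ctrl.camera_params(n) for n in ('scene','side')}
def ray(n,u,v):
    p=P[n];M=p['cam_to_world'];d=M[:3,:3]@np.array([(u-p['cx'])/p['fx'],(v-p['cy'])/p['fy'],1]);return M[:3,3],d/np.linalg.norm(d)
def pl(n,u,v,z):
    o,d=ray(n,u,v);return (o+d*(z-o[2])/d[2]).round(1)
def tri(a,b):
    A=np.zeros((3,3));B=np.zeros(3)
    rs=[ray('scene',*a),ray('side',*b)]
    for o,d in rs:
        Q=np.eye(3)-np.outer(d,d);A+=Q;B+=Q@o
    x=np.linalg.solve(A,B);return x.round(1),[round(float(np.linalg.norm((np.eye(3)-np.outer(d,d))@(x-o))),1) for o,d in rs]
def proj(n,X):
    p=P[n];c=np.linalg.inv(p['cam_to_world'])@np.append(X,1);return (p['fx']*c[0]/c[2]+p['cx'],p['fy']*c[1]/c[2]+p['cy'])
E
python3 - <<'E'
import cv2
a=cv2.imread('pics/scene0.png');b=cv2.imread('pics/side0.png')
cv2.imwrite('pics/c1.png',cv2.resize(a[120:340,140:420],None,fx=2.8,fy=2.7,interpolation=2)) 
cv2.imwrite('pics/c2.png',cv2.resize(b[130:350,230:450],None,fx=2.7,fy=2.7,interpolation=2))
E
```

```text
(no output)
```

View pics/c1.png

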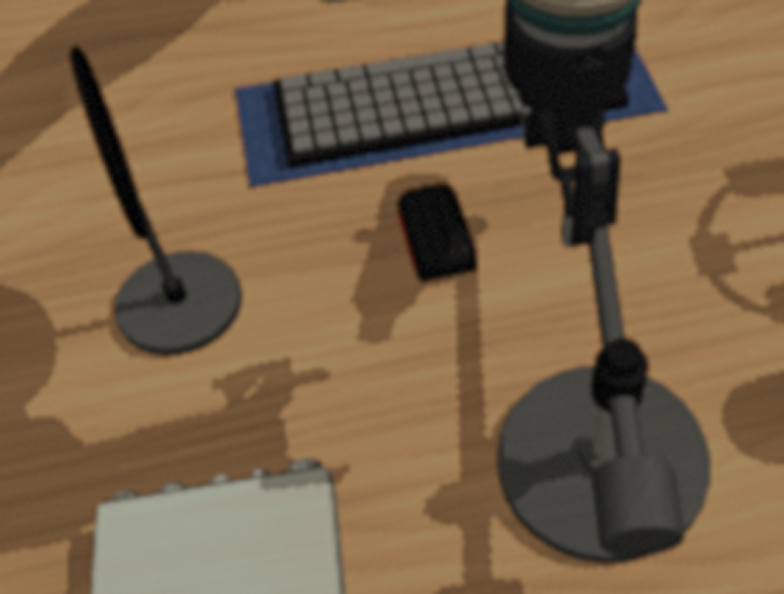

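View pics/c2.png

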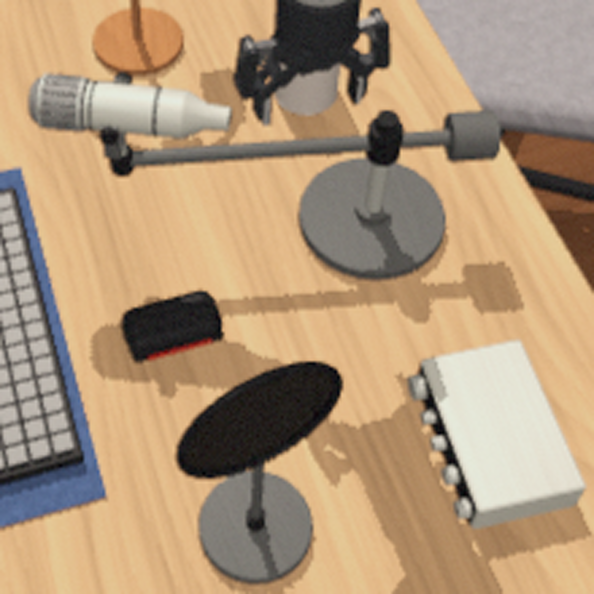

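```bash
python3 - <<'E'
from h import *
cr=lambda x,y:(x/2.7+230,y/2.7+130)
cs=lambda x,y:(x/2.8+140,y/2.7+120)
print('base',pl('side',*cr(372,217),16),pl('scene',*cs(604,463),16))
print('knob',pl('side',*cr(386,120),178),'boomax@hub',pl('side',*cr(383,143),140),'cw',pl('side',*cr(472,135),140),'end',pl('side',*cr(140,158),140))
print('nose',pl('side',*cr(33,97),220),'tail',pl('side',*cr(228,117),220))
print('scr',pl('side',*cr(260,419),220),pl('scene',*cs(108,142),220),tri(cs(108,142),cr(260,419)))
print('foot',pl('side',*cr(256,527),14),pl('scene',*cs(178,301),14))
print('scr ends side',pl('side',*cr(178,465),220),pl('side',*cr(342,370),220))
print('cw scene',pl('scene',*cs(636,500),150),'tube scene',pl('scene',*cs(600,260),140))
E
```

```text
base [745.   12.8  16. ] [755.8  18.8  16. ]
knob [744.7  16.2 178. ] boomax@hub [746.1  17.2 140. ] cw [ 8.42e+02 -4.00e-01  1.40e+02] end [492.8  73.5 140. ]
nose [397.6 116.  220. ] tail [577.1  32.1 220. ]
scr [ 503.2 -293.6  220. ] [ 501.7 -295.5  220. ] (array([ 503. , -294.8,  221.6]), [0.4, 0.4])
foot [ 502.1 -300.    14. ] [ 508.5 -293.7   14. ]
scr ends side [ 428.3 -312.8  220. ] [ 583.3 -270.8  220. ]
cw scene [ 8.412e+02 -6.000e-01  1.500e+02] tube scene [644.2  42.2 140. ]
```

```bash
python3 - <<'E'
from h import *
print('hp foot',pl('side',281,146,10),pl('scene',462,197,10),'cups',tri((468,138),(255,115)),tri((490,185),(303,112)))
print('mug',pl('scene',453,243,95))
E
```

```text
hp foot [560.3 374.8  10. ] [569.2 385.2  10. ] cups (array([487.4, 400.6, 147. ]), [0.0, 0.0]) (array([642.6, 369.5, 145.9]), [0.5, 0.5])
mug [736.6 241.2  95. ]
```

Emit:
send_rows --pt "0 0 0 0 0" --pt "0 0 0 0 0" --pt "0 0 0 0 0" --pt "0 0 0 0 0" --pt "0 0 0 0 0"

```text
clock: 0.6
eef_pos: [649.5, 0.0, 244.5]
tool_rot: [3.142, 0.002, -0.0]
force: [0.5, 0.6, -0.1]
width: 12.4
```

Emit:
send_rows --pt "0 -3 -40 0 6" --pt "0 -6 -80 0 13" --pt "0 -6 -80 0 13" --pt "0 -6 -80 0 13"

```text
clock: 1.0
eef_pos: [643.3, 81.9, 244.5]
tool_rot: [3.141, 0.002, -0.223]
force: [0.0, -1.0, -0.2]
width: -0.3
```

```bash
python3 - <<'E'
from h import *
a=ctrl.get_image('side')[:,:,::-1];b=ctrl.get_image('scene')[:,:,::-1];w=ctrl.get_image('wrist')[:,:,::-1]
cv2.imwrite('pics/s1.png',np.vstack([np.hstack([cv2.resize(a[100:300,230:450],None,fx=1.8,fy=1.8),cv2.resize(b[100:300,230:450],None,fx=1.8,fy=1.8)])]))
cv2.imwrite('pics/w1.png',w)
E
```

```text
(no output)
```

View pics/s1.png

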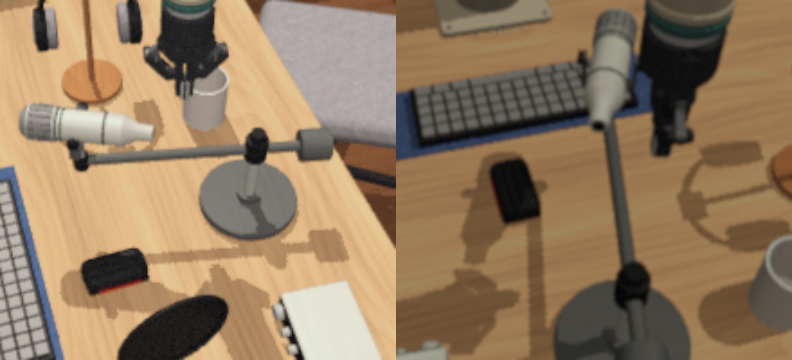

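View pics/w1.png

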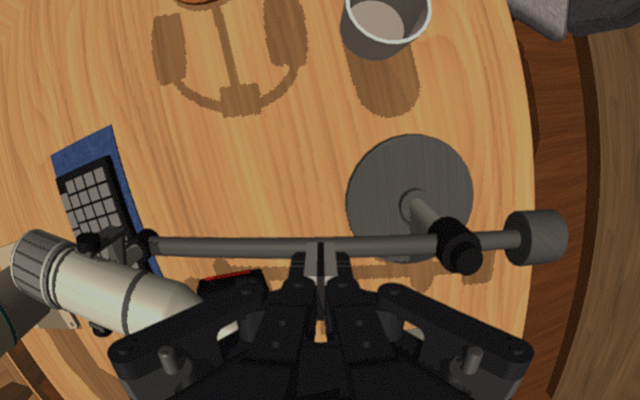

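```bash
python3 - <<'E'
from h import *
f=lambda x,y:((x-396)/1.8+230,y/1.8+100)
g=lambda x,y:(x/1.8+230,y/1.8+100)
print('tail',pl('scene',*f(598,124),215),pl('side',*g(153,132),220),tri(f(598,124),g(153,132)))
print('nose',pl('scene',*f(621,14),225),pl('side',*g(21,122),220))
print('knob',pl('scene',*f(631,271),178),pl('side',*g(257,134),178))
print('tube',pl('scene',*f(622,200),147),pl('scene',*f(615,150),147))
E
```

```text
tail [571.5  33.5 215. ] [578.5  31.7 220. ] (array([578. ,  30.8, 221.8]), [0.5, 0.5])
nose [393.7 120.6 225. ] [394.8 109.7 220. ]
knob [748.2  16.6 178. ] [744.2  16.4 178. ]
tube [636.6  47.  147. ] [559.2  63.8 147. ]
```

Emit:
send_rows --pt "0 0 0 35 0" --pt "0 0 0 70 0" --pt "0 0 0 98 0" --pt "0 0 0 98 0" --pt "0 0 0 98 0"

```text
clock: 1.65
eef_pos: [643.9, 76.8, 147.0]
tool_rot: [3.14, 0.001, -0.23]
force: [0.4, 0.5, 0.8]
width: -0.2
```

```bash
cat >> h.py <<'E'
from scipy.spatial.transform import Rotation as Ro
O=np.array([747,16.])
def rows(targets):
    """targets: (x,y,z,yawdeg)"""
    s=ctrl.read_state();R=Ro.from_euler('xyz',s['tool_rot']).as_matrix();y0=np.degrees(s['tool_rot'][2])
    print('at',s['eef_pos'].round(1),'yaw',round(y0,1),'F',s['force'].round(1))
    for t in targets:
        d=R.T@(np.array(t[:3])-s['eef_pos']);print([0]+[round(float(v)) for v in d]+[round(-(t[3]-y0))])
def boomt(th,a=108,c=20,z=147):
    t=np.radians(th);p=O+a*np.array([np.cos(t),np.sin(t)])+c*np.array([np.sin(t),-np.cos(t)]);return (*p,z,th-180)
E
python3 - <<'E'
from h import *
rows([boomt(t) for t in (168,171,174,177,180)])
E
```

```text
at [643.9  76.8 147. ] yaw -13.2 F [0.4 0.5 0.8]
[0, 6, 18, 0, -1]
[0, 5, 24, 0, -4]
[0, 5, 29, 0, -7]
[0, 4, 35, 0, -10]
[0, 5, 41, 0, -13]
```

Emit:
send_rows --pt "0 6 12 0 -1" --pt "0 5 20 0 -3" --pt "0 5 26 0 -6" --pt "0 4 32 0 -9" --pt "0 5 41 0 -13"

```text
clock: 2.15
eef_pos: [641.6, 39.6, 149.8]
tool_rot: [-3.138, -0.004, 0.001]
force: [0.4, 6.6, -2.0]
width: -0.2
```

```bash
python3 - <<'E'
from h import *
rows([boomt(t) for t in (181,184,187,190,193)])
a=ctrl.get_image('side')[:,:,::-1];b=ctrl.get_image('scene')[:,:,::-1]
cv2.imwrite('pics/s2.png',np.vstack([np.hstack([cv2.resize(a[100:300,230:450],None,fx=1.8,fy=1.8),cv2.resize(b[100:300,230:450],None,fx=1.8,fy=1.8)])]))
E
```

```text
at [641.6  39.6 149.8] yaw 0.1 F [ 0.4  6.6 -2. ]
[0, -3, 5, 3, -1]
[0, -4, 11, 3, -4]
[0, -4, 17, 3, -7]
[0, -5, 23, 3, -10]
[0, -4, 28, 3, -13]
```

View pics/s2.png

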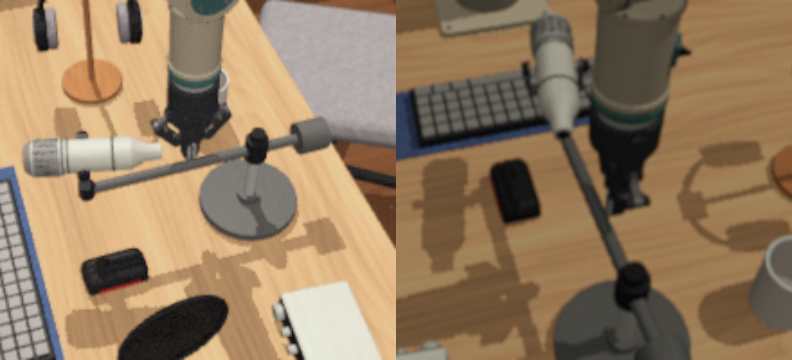

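Emit:
send_rows --pt "0 -3 5 3 -1" --pt "0 -4 11 3 -4" --pt "0 -4 17 3 -7" --pt "0 -5 23 3 -10" --pt "0 -4 28 3 -13"

```text
clock: 2.75
eef_pos: [638.5, 8.9, 148.8]
tool_rot: [3.141, -0.007, 0.226]
force: [-0.3, 5.5, 3.3]
width: -0.1
```

```bash
python3 - <<'E'
from h import *
rows([boomt(t) for t in (195,198,201,203,205)])
E
```

```text
at [638.5   8.9 148.8] yaw 12.9 F [-0.3  5.5  3.3]
[0, -1, 1, 2, -2]
[0, -2, 7, 2, -5]
[0, -2, 13, 2, -8]
[0, -2, 17, 2, -10]
[0, -2, 20, 2, -12]
```

Emit:
send_rows --pt "0 -1 3 2 -2" --pt "0 -2 8 2 -5" --pt "0 -2 13 2 -8" --pt "0 -2 17 2 -10" --pt "0 -2 20 2 -12"

```text
clock: 3.25
eef_pos: [641.8, -9.7, 148.4]
tool_rot: [3.14, -0.01, 0.437]
force: [-0.8, 4.5, 2.4]
width: 0.1
```

```bash
python3 - <<'E'
from h import *
rows([boomt(t) for t in (207,209,211,212,213)])
a=ctrl.get_image('side')[:,:,::-1];b=ctrl.get_image('scene')[:,:,::-1]
cv2.imwrite('pics/s3.png',np.vstack([np.hstack([cv2.resize(a[100:320,230:450],None,fx=1.8,fy=1.8),cv2.resize(b[100:320,200:420],None,fx=1.8,fy=1.8)])]))
E
```

```text
at [641.8  -9.7 148.4] yaw 25.0 F [-0.8  4.5  2.4]
[0, -2, 5, 1, -2]
[0, -3, 9, 1, -4]
[0, -3, 13, 1, -6]
[0, -3, 14, 1, -7]
[0, -4, 16, 1, -8]
```

View pics/s3.png

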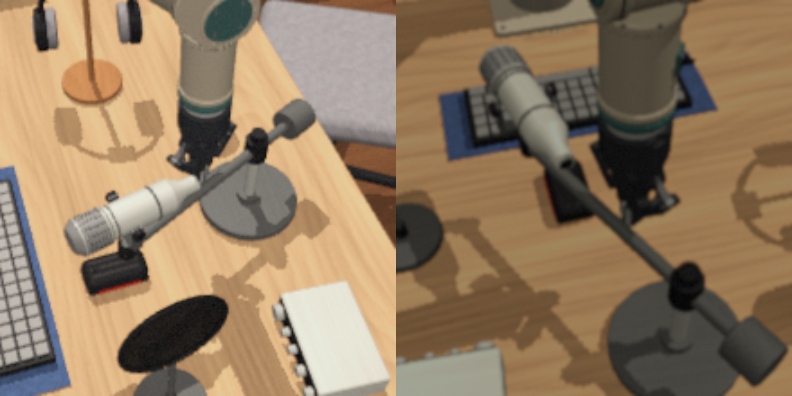

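Emit:
send_rows --pt "0 -2 5 1 -2" --pt "0 -3 9 1 -4" --pt "0 -3 13 1 -6" --pt "0 -3 14 1 -7" --pt "0 -4 15 1 -8"

```text
clock: 3.85
eef_pos: [645.0, -25.1, 147.8]
tool_rot: [3.138, -0.011, 0.575]
force: [-0.7, 5.7, 1.6]
width: 0.4
```

```bash
python3 - <<'E'
from h import *
rows([boomt(t) for t in (214,215,216,217)])
a=ctrl.get_image('side')[:,:,::-1];b=ctrl.get_image('scene')[:,:,::-1]
cv2.imwrite('pics/s4a.png',a);cv2.imwrite('pics/s4b.png',b)
cv2.imwrite('pics/s4.png',cv2.resize(a[120:320,220:460],None,fx=3,fy=3))
E
```

```text
at [645.  -25.1 147.8] yaw 32.9 F [-0.7  5.7  1.6]
[0, 0, 3, 1, -1]
[0, -1, 5, 1, -2]
[0, -1, 7, 1, -3]
[0, -1, 9, 1, -4]
```

View pics/s4.png

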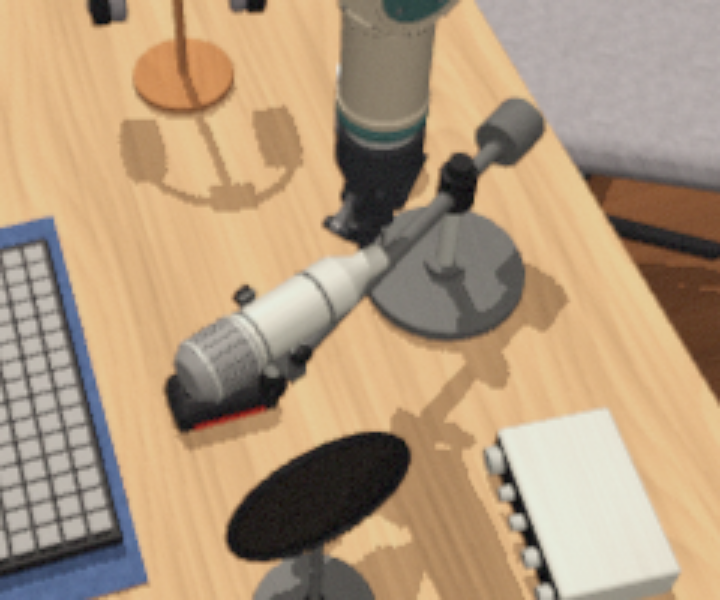

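```bash
python3 - <<'E'
from h import *
f=lambda x,y:(x/3+220,y/3+120)
n=pl('side',*f(183,376),220);t=pl('side',*f(381,257),220)
d=(n-t);d/=np.linalg.norm(d);print(n,t,np.linalg.norm(n-t),np.degrees(np.arctan2(d[1],d[0]))%360)
p=n-85*d;v=p[:2]-O;print('pivot',p,np.linalg.norm(v),np.degrees(np.arctan2(v[1],v[0]))%360)
print('dist to S',np.linalg.norm(p[:2]-[503,-294]))
for n2,X in(('cw',(518,117)),):
    c=pl('side',*f(*X),140);v=O-c[:2];print(c,np.degrees(np.arctan2(v[1],v[0]))%360)
E
```

```text
[ 434.  -163.2  220. ] [622.9 -97.5 220. ] 199.9992499985937 199.17783159356824
pivot [ 514.28280106 -135.27739529  220.        ] 277.56466815450415 213.02580875242253
dist to S 159.12311851424712
[842.6  88.1 140. ] 217.02301778778087
```

Emit:
send_rows --pt "0 0 3 1 -1" --pt "0 -1 5 1 -2" --pt "0 -1 7 1 -3" --pt "0 -1 8 1 -4" --pt "0 -1 8 1 -4"

```text
clock: 4.45
eef_pos: [648.1, -33.4, 146.5]
tool_rot: [3.137, -0.009, 0.644]
force: [0.2, 3.7, 1.9]
width: 0.1
```

```bash
python3 - <<'E'
from h import *
rows([boomt(216)])
a=ctrl.get_image('side')[:,:,::-1]
cv2.imwrite('pics/s5.png',cv2.resize(a[120:320,220:460],None,fx=3,fy=3))
E
```

```text
at [648.1 -33.4 146.5] yaw 36.9 F [0.2 3.7 1.9]
[0, 1, -2, 0, 1]
```

View pics/s5.png

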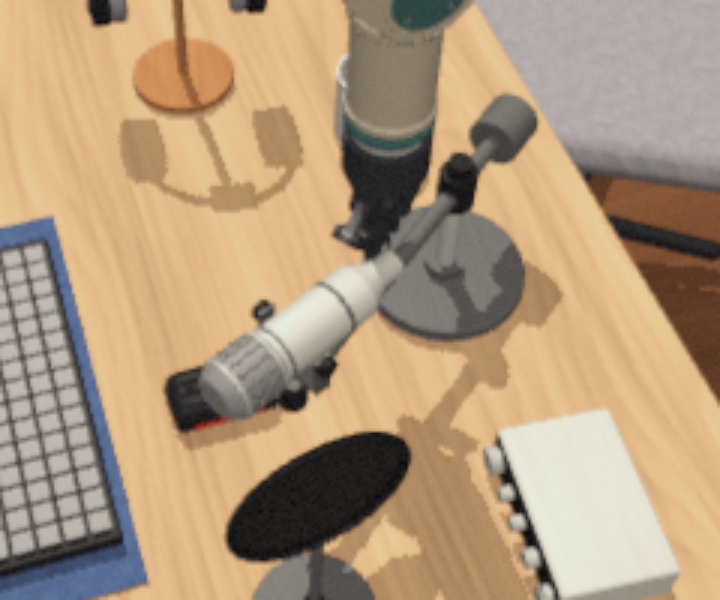

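```bash
python3 - <<'E'
from h import *
f=lambda x,y:(x/3+220,y/3+120)
n=pl('side',*f(209,394),220);t=pl('side',*f(400,262),220)
d=(n-t);d/=np.linalg.norm(d);print(n,t,np.linalg.norm(n-t),np.degrees(np.arctan2(d[1],d[0]))%360)
p=n-85*d;v=p[:2]-O;print('pivot',p,np.linalg.norm(v),np.degrees(np.arctan2(v[1],v[0]))%360)
print('dist to S',np.linalg.norm(p[:2]-[503,-294]))
# knobs of yoke: midpoint
k=[pl('side',*f(263,309),220),pl('side',*f(325,364),220)];print(k,np.mean(k,0),np.linalg.norm(k[0]-k[1]))
b=pl('side',*f(293,399),140);print('boom end',b)
print(Ro.from_euler('xyz',ctrl.read_state()['tool_rot']).as_matrix().round(2))
E
```

```text
[ 449.1 -185.2  220. ] [ 636.3 -107.3  220. ] 202.76155947319 202.5937809043871
pivot [ 527.57641358 -152.5434155   220.        ] 276.6832000409122 217.52854933017434
dist to S 143.57564348669334
[array([ 512.5, -119.8,  220. ]), array([ 543.9, -185.6,  220. ])] [ 528.2 -152.7  220. ] 72.9081614087202
boom end [ 525.5 -161.7  140. ]
[[ 0.8   0.6   0.01]
 [ 0.6  -0.8   0.  ]
 [ 0.01  0.   -1.  ]]
```

Emit:
send_rows --pt "0 0 -10 0 0" --pt "0 0 -22 0 0" --pt "0 0 -22 -40 0" --pt "0 0 -22 -80 0" --pt "0 0 -22 -125 0"

```text
clock: 5.0
eef_pos: [632.2, -16.0, 271.8]
tool_rot: [3.138, -0.006, 0.644]
force: [1.2, 0.0, -0.3]
width: 0.2
```

```bash
cat >> h.py <<'E'
PV=np.array([527.,-153])
def tailt(ph,c=24,z=217,r=106):
    t=np.radians(ph);p=PV+r*np.array([np.cos(t),np.sin(t)])+c*np.array([np.sin(t),-np.cos(t)]);return (*p,z,ph)
E
python3 - <<'E'
from h import *
rows([tailt(29,c=0,z=272),tailt(22.6,c=48,z=272),tailt(22.6,c=48,z=272)])
s=ctrl.read_state();print(ctrl.camera_params('wrist')['cam_to_world'][:3,3]-s['eef_pos'],s['qpos'].round(2))
E
```

```text
at [632.2 -16.  271.8] yaw 36.9 F [ 1.2  0.  -0.3]
[0, -61, 61, 0, 8]
[0, -76, 119, 0, 14]
[0, -76, 119, 0, 14]
[-42.97902048  56.65388422 127.83874904] [ 0.1   0.58 -0.19  1.54  0.12  1.03  0.52]
```

Emit:
send_rows --pt "0 -25 40 0 5" --pt "0 -50 80 0 9" --pt "0 -76 119 0 14" --pt "0 -76 119 0 14" --pt "0 -76 119 0 14"

```text
clock: 5.5
eef_pos: [641.9, -158.3, 271.3]
tool_rot: [3.139, -0.006, 0.397]
force: [-0.5, 0.4, 0.1]
width: 0.2
```

```bash
python3 - <<'E'
from h import *
rows([tailt(22.6,c=48),tailt(22.6,c=36)])
a=ctrl.get_image('side')[:,:,::-1];b=ctrl.get_image('scene')[:,:,::-1]
cv2.imwrite('pics/s6.png',np.hstack([cv2.resize(a[100:320,230:450],None,fx=1.8,fy=1.8),cv2.resize(b[100:320,200:420],None,fx=1.8,fy=1.8)]))
E
```

```text
at [ 641.9 -158.3  271.3] yaw 22.7 F [-0.5  0.4  0.1]
[0, 2, -1, 54, 0]
[0, 2, -13, 54, 0]
```

View pics/s6.png

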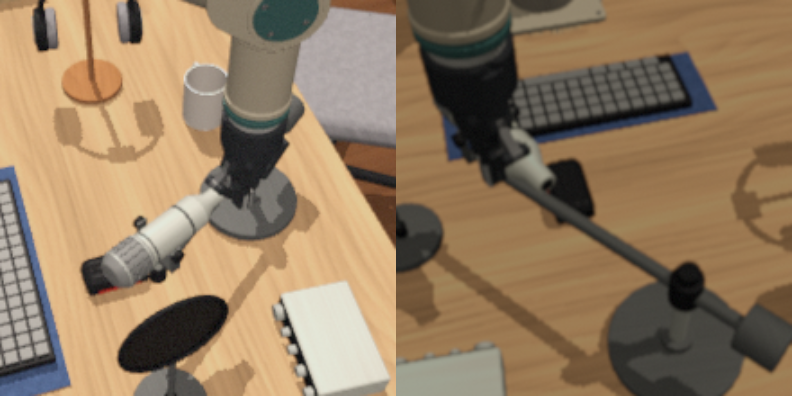

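Both views show the boom staying put and the finger clear beside the tail. Going down now.

Emit:
send_rows --pt "0 2 0 27 0" --pt "0 2 0 54 0" --pt "0 2 0 54 0"

```text
clock: 5.9
eef_pos: [642.3, -151.0, 213.8]
tool_rot: [-3.137, -0.001, 0.405]
force: [-1.1, -0.3, -0.4]
width: -0.2
```

```bash
python3 - <<'E'
from h import *
rows([tailt(22.6,c=38),tailt(22.6,c=28),tailt(26),tailt(30),tailt(34)])
E
```

```text
at [ 642.3 -151.   213.8] yaw 23.2 F [-1.1 -0.3 -0.4]
[0, -1, -4, -3, 1]
[0, -1, -14, -3, 1]
[0, 0, -25, -3, -3]
[0, 1, -32, -3, -7]
[0, 2, -40, -3, -11]
```

Emit:
send_rows --pt "0 -1 -6 -3 0" --pt "0 -1 -14 -3 0" --pt "0 0 -22 -3 -3" --pt "0 1 -30 -3 -7" --pt "0 2 -38 -3 -10"

```text
clock: 6.4
eef_pos: [629.7, -114.2, 218.9]
tool_rot: [-3.139, -0.004, 0.583]
force: [-0.1, -0.8, -0.3]
width: -0.1
```

```bash
python3 - <<'E'
from h import *
rows([tailt(t) for t in (37,40,43,46,49)])
a=ctrl.get_image('side')[:,:,::-1];b=ctrl.get_image('scene')[:,:,::-1]
cv2.imwrite('pics/s7.png',np.hstack([cv2.resize(a[100:320,230:450],None,fx=1.8,fy=1.8),cv2.resize(b[100:320,200:420],None,fx=1.8,fy=1.8)]))
E
```

```text
at [ 629.7 -114.2  218.9] yaw 33.4 F [-0.1 -0.8 -0.3]
[0, 0, -7, 2, -4]
[0, 1, -13, 2, -7]
[0, 1, -18, 2, -10]
[0, 2, -24, 2, -13]
[0, 1, -30, 2, -16]
```

View pics/s7.png

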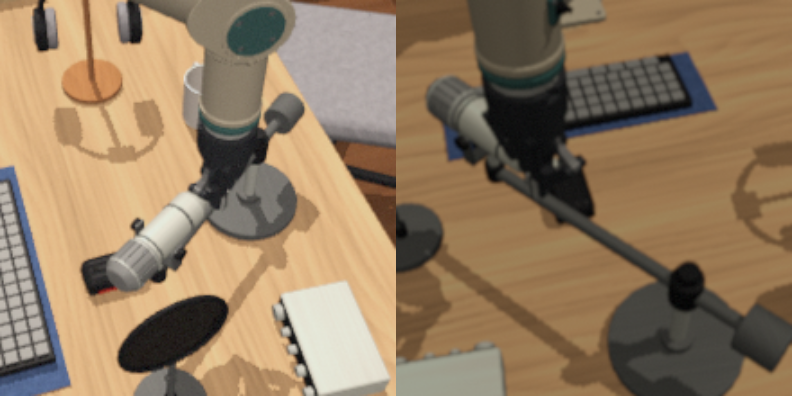

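The microphone is turning and the boom is still in place, so I'm continuing.

Emit:
send_rows --pt "0 0 -7 1 -4" --pt "0 1 -13 1 -7" --pt "0 1 -18 1 -10" --pt "0 2 -24 1 -13" --pt "0 1 -30 1 -16"

```text
clock: 7.0
eef_pos: [614.9, -87.1, 219.2]
tool_rot: [-3.142, -0.007, 0.863]
force: [1.7, -0.3, -0.1]
width: 0.4
```

```bash
python3 - <<'E'
from h import *
rows([tailt(t) for t in (52,55,58,61,64)])
E
```

```text
at [614.9 -87.1 219.2] yaw 49.4 F [ 1.7 -0.3 -0.1]
[0, 0, -5, 2, -3]
[0, 1, -10, 2, -6]
[0, 1, -16, 2, -9]
[0, 1, -22, 2, -12]
[0, 1, -27, 2, -15]
```

Emit:
send_rows --pt "0 0 -5 1 -3" --pt "0 1 -10 1 -6" --pt "0 1 -16 1 -9" --pt "0 1 -22 1 -12" --pt "0 1 -27 1 -15"

```text
clock: 7.5
eef_pos: [595.8, -68.3, 219.5]
tool_rot: [3.137, -0.008, 1.126]
force: [1.0, 0.2, -0.9]
width: -0.1
```

```bash
python3 - <<'E'
from h import *
rows([tailt(t) for t in (67,70,72,74,75)])
a=ctrl.get_image('side')[:,:,::-1]
cv2.imwrite('pics/s8.png',cv2.resize(a[120:320,220:460],None,fx=3,fy=3))
E
```

```text
at [595.8 -68.3 219.5] yaw 64.5 F [ 1.   0.2 -0.9]
[0, 1, -6, 2, -3]
[0, 2, -12, 2, -6]
[0, 2, -16, 2, -8]
[0, 2, -19, 2, -10]
[0, 3, -21, 2, -11]
```

View pics/s8.png

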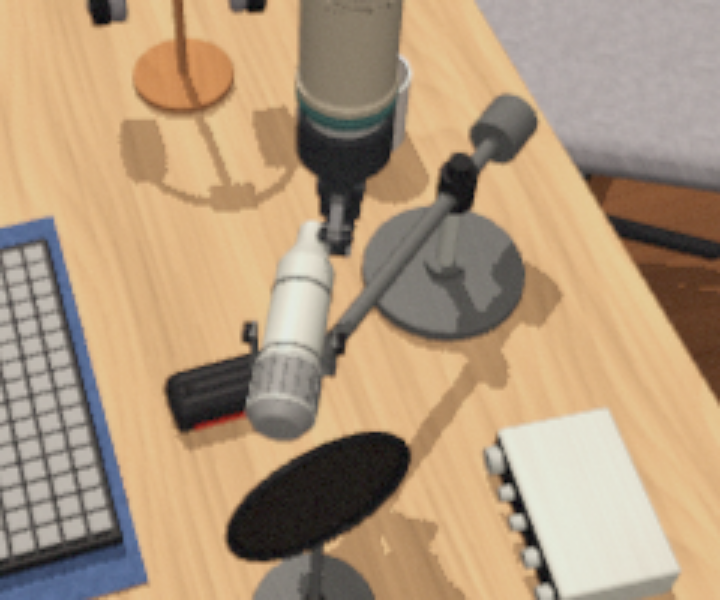

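```bash
cat >> h.py <<'E'
def mm(n,t,S=np.array([503,-294.])):
    f=lambda x,y:(x/3+220,y/3+120)
    n=pl('side',*f(*n),220);t=pl('side',*f(*t),220)
    d=(n-t);L=np.linalg.norm(d);d/=L;p=n-85*d;v=p[:2]-O
    e=np.array([-d[1],d[0]]);r=S-(p[:2]+85*d[:2])
    print('nose',n,'tail',t,'L',L.round(1),'head',round(np.degrees(np.arctan2(d[1],d[0]))%360,1),'want',round(np.degrees(np.arctan2(*(S-p[:2])[::-1]))%360,1));print('pivot',p,'boom',round(np.degrees(np.arctan2(v[1],v[0]))%360,1),'S in grille x,y',r@d[:2],r@e)
E
python3 - <<'E'
from h import *
mm((282,420),(312,224))
E
```

```text
nose [ 496.3 -224.3  220. ] tail [578.6 -46.1 220. ] L 196.3 head 245.2 want 258.9
pivot [ 531.93916672 -147.13232674  220.        ] boom 217.2 S in grille x,y 60.46828716388047 35.306745070403856
```

Emit:
send_rows --pt "0 1 -6 1 -3" --pt "0 2 -11 1 -6" --pt "0 2 -15 1 -8" --pt "0 2 -19 1 -10" --pt "0 3 -21 1 -11"

```text
clock: 8.05
eef_pos: [577.2, -56.1, 218.8]
tool_rot: [3.137, -0.006, 1.321]
force: [-0.8, -0.0, 0.1]
width: 0.0
```

```bash
python3 - <<'E'
from h import *
rows([tailt(t) for t in (77,78,79,80)])
a=ctrl.get_image('side')[:,:,::-1]
cv2.imwrite('pics/s9.png',cv2.resize(a[120:320,220:460],None,fx=3,fy=3))
E
```

```text
at [577.2 -56.1 218.8] yaw 75.7 F [-0.8 -0.   0.1]
[0, 0, -3, 2, -1]
[0, 1, -5, 2, -2]
[0, 1, -7, 2, -3]
[0, 1, -9, 2, -4]
```

View pics/s9.png

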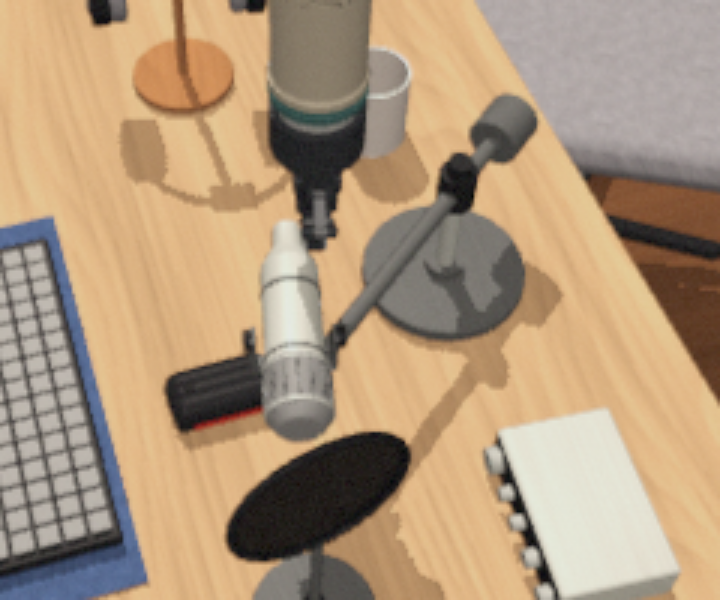

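```bash
python3 - <<'E'
from h import *
mm((300,423),(286,224))
# expected px for ideal
E
```

```text
nose [ 508.7 -230.9  220. ] tail [557.2 -39.5 220. ] L 197.4 head 255.8 want 259.6
pivot [ 529.57878179 -148.50414773  220.        ] boom 217.1 S in grille x,y 62.566909815203914 9.974056154651201
```

Emit:
send_rows --pt "0 0 -3 1 -1" --pt "0 1 -5 1 -2" --pt "0 1 -7 1 -3" --pt "0 1 -8 1 -4" --pt "0 1 -8 1 -4"

```text
clock: 8.6
eef_pos: [569.3, -52.7, 217.6]
tool_rot: [3.137, -0.006, 1.392]
force: [-0.4, -0.2, 1.0]
width: -0.0
```

Emit:
send_rows --pt "0 0 10 0 0" --pt "0 0 25 0 0" --pt "0 0 25 -40 0" --pt "0 0 25 -80 0" --pt "0 0 25 -120 0"

```text
clock: 9.1
eef_pos: [593.6, -58.0, 338.8]
tool_rot: [3.138, -0.007, 1.392]
force: [0.5, 0.0, 0.3]
width: -0.6
```

Emit:
send_rows --pt "0 0 50 -20 0" --pt "0 0 95 -20 0" --pt "0 50 95 -20 0" --pt "0 95 95 -20 0"

```text
clock: 9.5
eef_pos: [705.7, 17.9, 358.3]
tool_rot: [3.139, -0.007, 1.387]
force: [-0.9, 1.6, 0.2]
width: 0.2
```

```bash
python3 - <<'E'
from h import *
rows([])
a=ctrl.get_image('side')[:,:,::-1];b=ctrl.get_image('scene')[:,:,::-1]
cv2.imwrite('pics/s10.png',cv2.resize(a[120:320,220:460],None,fx=3,fy=3))
cv2.imwrite('pics/b10.png',cv2.resize(b[100:300,140:420],None,fx=2.8,fy=2.8))
E
```

```text
at [705.7  17.9 358.3] yaw 79.5 F [-0.9  1.6  0.2]
```

View pics/s10.png

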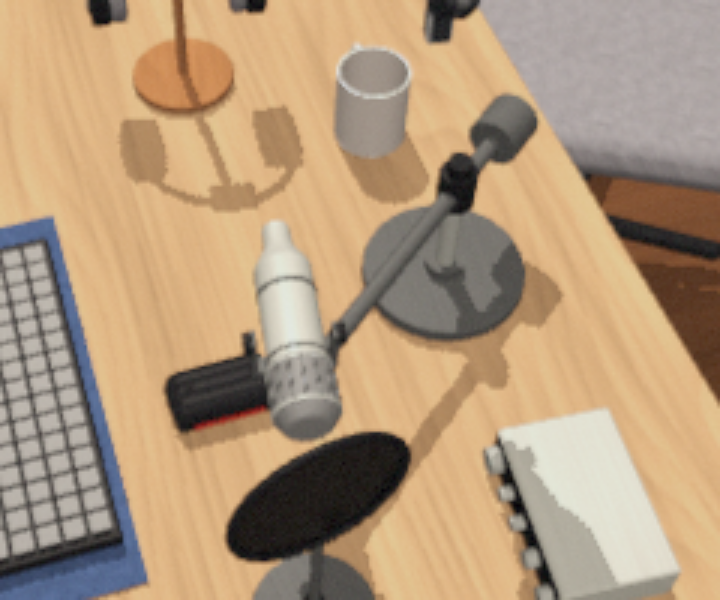

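View pics/b10.png

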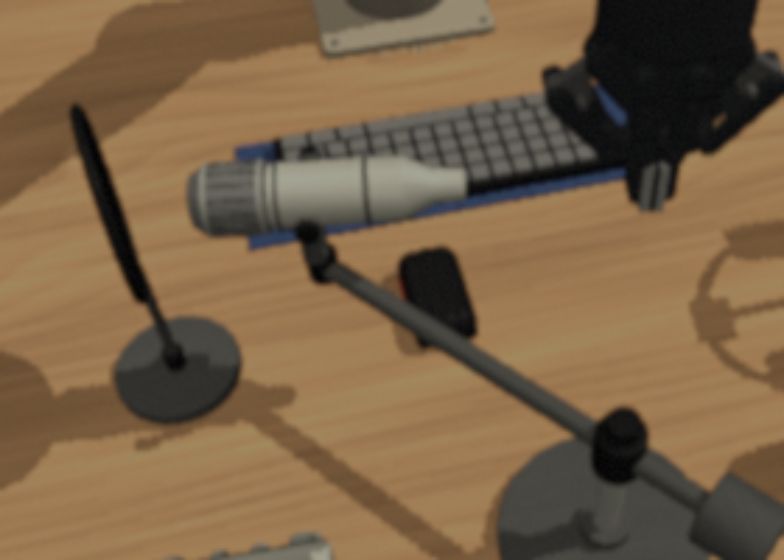

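```bash
python3 - <<'E'
from h import *
mm((306,423),(275,224))
f=lambda x,y:(x/3+220,y/3+120)
g=lambda x,y:(x/2.8+140,y/2.8+100)
N,T,S=[tri(g(*a),f(*b)) for a,b in (((189,198),(306,423)),((468,184),(275,223)),((108,202),(320,496)))]
print(N,T,S)
n=pl('scene',*g(190,198),220)[:2];t=pl('scene',*g(467,183),220)[:2];s=pl('scene',*g(108,202),220)[:2]
d=(n-t)/np.linalg.norm(n-t);r=s-n;print(n,t,s,r@d,r@[-d[1],d[0]])
E
```

```text
nose [ 513.  -232.3  220. ] tail [548.2 -36.7 220. ] L 198.7 head 259.8 want 260.2
pivot [ 528.0546907  -148.64382098  220.        ] boom 216.9 S in grille x,y 62.4956841461283 1.0860308961380427
(array([ 513.1, -236.2,  223.5]), [1.9, 1.9]) (array([548.6, -36.2, 220.2]), [0.4, 0.4]) (array([ 503.2, -295.1,  222.5]), [0.4, 0.4])
[ 511.3 -237.5] [547.6 -37. ] [ 500.4 -295.5] 59.01402932372947 -0.3928650888020141
```

```bash
python3 - <<'E'
from h import *
print(ctrl.finish_job())
E
```

```text
the job is handed in; nothing more can be done
None
```

The microphone now points at the middle of the pop screen, with the grille's nose about 6 cm from it. I handed the job in at about 9.6 s; no verdict is reported.

With the closed fingertips I pushed the bare boom tube about 50° counter-clockwise. I then pushed the microphone's tail until it lined up, and backed the arm up and away from everything.

Last checks, with the arm clear:

| Check | Side camera | Scene camera | Allowed |
|---|---|---|---|
| Screen middle ahead of the nose | 62 mm | 59 mm | 40 to 80 mm |
| Screen middle off the microphone's line | 1 mm | 0 mm | within 20 mm |

- **Pop screen:** its middle measured (503, -295) mm both before and after, so it did not move.
- **Stand base, headphones, mug and mouse:** they looked unmoved in the last pictures. I did not re-measure them, and the audio interface is only partly in view there.
- **Contact:** the highest force reading I saw was about 7 N, while pushing the boom. The fingertips were never sent near the grille.
- **Disagreement:** the two cameras placed the nose about 4 mm apart, well inside the tolerance. No check failed.

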